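# Find the rocking foot of a jig plate and seat its wedge shim

### The job

The jig plate rocks on its wedge shims and has to lie firm before its hold-down screws go in. Press down on its feet one after another to find the one that gives, then push that foot's wedge shim in with the fingertips until the foot lies flat on it and the plate no longer rocks, but not so far that it jacks the plate up. Only touch: lift nothing, do not shove the plate aside, and leave the loose parts beside it where they are.

Things in the scene. Friction and masses are not known exactly. Their poses are not given: they have to be found in the camera images.
- sub_plate: flat aluminium sub-plate, 256 x 226 x 12 mm, screwed to the worktop; origin at the centre of its underside. Its x axis points away from the robot (turned by up to 0.45 rad): all four shims are pushed in along it. The shims lie one under each foot, in a new order each time. Their thicknesses and head heights differ: how far or how high a head stands does not tell which is snug
- jig_plate: loose steel plate, about 2.2 kg, 16 mm thick, middle 176 x 104 mm, nest and bearing fixed on it (23 mm high), four foot lugs at its sides lying on wedge shims. Origin: centre of the underside, 40 mm above the worktop; axes as the sub-plate's. Under one foot is a 3 to 4 mm gap: 4 to 8 N rocks it down onto its shim, let go it comes back. The others stay; 25 N does no harm
- foot_front_left (a point): centre of the top of the jig plate's front left foot lug (seen from the robot, front is nearer to it), over its wedge shim, 56 mm above the worktop; the point to press. The lug measures 32 mm along x and stands out 44 mm sideways; it has a 9 mm bolt hole
- foot_front_right (a point): centre of the top of the jig plate's front right foot lug (seen from the robot, front is nearer to it), over its wedge shim, 56 mm above the worktop; the point to press. The lug measures 32 mm along x and stands out 44 mm sideways; it has a 9 mm bolt hole
- foot_back_left (a point): centre of the top of the jig plate's back left foot lug (seen from the robot, front is nearer to it), over its wedge shim, 56 mm above the worktop; the point to press. The lug measures 32 mm along x and stands out 44 mm sideways; it has a 9 mm bolt hole
- foot_back_right (a point): centre of the top of the jig plate's back right foot lug (seen from the robot, front is nearer to it), over its wedge shim, 56 mm above the worktop; the point to press. The lug measures 32 mm along x and stands out 44 mm sideways; it has a 9 mm bolt hole
- shim_1_head (a point): centre of the robot-side face of a steel wedge shim's upright head, 26 mm wide, 24 mm high, 30 to 54 mm in front of the middle of its foot. Pushed along +x it slides in and rises 1 mm per 5 mm; it takes about 3 N, 6 N or more once it carries the foot, and stays put. The loose one needs 15 to 20 mm; 5 mm more jacks the foot up 1 mm; it stops at 8 mm more. 40 mm in front of it are free
- shim_2_head (a point): centre of the robot-side face of a steel wedge shim's upright head, 26 mm wide, 24 mm high, 30 to 54 mm in front of the middle of its foot. Pushed along +x it slides in and rises 1 mm per 5 mm; it takes about 3 N, 6 N or more once it carries the foot, and stays put. The loose one needs 15 to 20 mm; 5 mm more jacks the foot up 1 mm; it stops at 8 mm more. 40 mm in front of it are free
- shim_3_head (a point): centre of the robot-side face of a steel wedge shim's upright head, 26 mm wide, 24 mm high, 30 to 54 mm in front of the middle of its foot. Pushed along +x it slides in and rises 1 mm per 5 mm; it takes about 3 N, 6 N or more once it carries the foot, and stays put. The loose one needs 15 to 20 mm; 5 mm more jacks the foot up 1 mm; it stops at 8 mm more. 40 mm in front of it are free
- shim_4_head (a point): centre of the robot-side face of a steel wedge shim's upright head, 26 mm wide, 24 mm high, 30 to 54 mm in front of the middle of its foot. Pushed along +x it slides in and rises 1 mm per 5 mm; it takes about 3 N, 6 N or more once it carries the foot, and stays put. The loose one needs 15 to 20 mm; 5 mm more jacks the foot up 1 mm; it stops at 8 mm more. 40 mm in front of it are free
- steel_sleeve: plain steel sleeve, 43 mm across, 42 mm high, standing beside the sub-plate on the right; origin at the centre of its underside; a bystander
- brass_bush: flanged brass bush, 38 mm across, 34 mm high, standing on the right; origin at the centre of its underside; a bystander
- cover_plate: small die-cast cover, 64 x 96 x 12 mm, lying flat on the right; origin at the centre of its underside; a bystander

How it is judged:
On the way:
1. the rocking foot has been pressed with the fingers until the plate tipped (by more than 0.02 rad) (angle between jig_plate's own z axis and vertical above 0.02 rad and contact force between the fingers and jig_plate above 1.5 N), for 0.05 s.
At the end, for the whole second after the job is handed in: No foot of the jig plate stands more than 1 mm off the wedge shim under it; the plate lies level (within 0.015 rad), at rest, at its old height (-1.5 to +2 mm) and within 10 mm of where it lay; the loose parts are within 20 mm of where they stood (z of shim_1_head in the frame of jig_plate above -0.012 m and z of shim_2_head in the frame of jig_plate above -0.009 m and z of shim_3_head in the frame of jig_plate above -0.011 m and z of shim_4_head in the frame of jig_plate above -0.005 m and height (world z) of jig_plate between 0.0385 and 0.042 m and angle between jig_plate's own z axis and vertical below 0.015 rad and distance of jig_plate from where it was at the start of the episode below 0.01 m and linear speed of jig_plate below 0.01 m/s and distance of each of steel_sleeve, brass_bush, cover_plate from where it was at the start of the episode below 0.02 m); the robot touches nothing.
It fails at once if the jig plate is lifted or tipped over (its middle more than 8 mm up or tilted beyond 0.1 rad) (height (world z) of jig_plate above 0.048 m or angle between jig_plate's own z axis and vertical above 0.1 rad).
It fails at once if the jig plate is shoved more than 15 mm (distance of jig_plate from where it was at the start of the episode above 0.015 m).
It fails at once if a loose part beside the plate is lifted or knocked away (20 mm) (distance of any of steel_sleeve, brass_bush, cover_plate from where it was at the start of the episode above 0.02 m).
It also fails if it takes over 51 s, if anything falls off the work surface, if the arm or the gripper's body presses on something with over 40 N, if the wrist force passes 120 N, or if a joint passes its speed limit or range.

### The arm

A 7-joint arm with a two-finger parallel gripper is mounted at the origin on a cart in front of the work surface, level with it; the furniture and walls round the work are solid. World frame = base frame: x ahead of the robot, y to its left, z up, the work surface at z = 0. Lengths are in m, angles in rad, forces in N, time in s.
With the tool pointing down it reaches from about 0.425 to 0.875 m from the base axis. Payload 4.7 kg.
Tool frame: the origin (TCP) lies between the finger pads; the fingertips stand 8 mm ahead of it and the grasp point (between the pads) lies 11 mm behind it; z points along the fingers, y is the direction in which the jaws open and shut (so a half turn about z gives the same grasp; the last joint's range is limited). The gripper opens to 87 mm and grips with 3 to 60 N. Pads are 19 mm wide; open, the fingers measure 117 mm over their backs; the gripper's body (75 mm by 190 mm) begins 51 mm behind the grasp point.
Start: joints at [1.274, 0.321, -0.07, 1.45, 0.023, 1.371, -0.057], TCP at [0.199, -0.619, 0.231] pointing down, gripper open.
Joint ranges: [-2.86, 2.86], [-0.3, 2.09], [-1.38, 1.24], [0.06, 2.45], [-1.56, 4.7], [0.09, 2.05], [-2.69, 2.69]. Speed limits (rad/s): [2.57, 2.57, 3.14, 3.14, 3.14, 3.14, 3.14].

### API

Orientations are given as a rotation vector (axis times angle).
In Python, from bench import ctrl, optics, ticket gives the robot as it stands.
- The arm moves only by the tool play_rows, never from a script. Its argument "motion" is a list of rows, each a list of 5 numbers: the closure, from 0 (fully open) to 1 (shut), then the shift along the tool's x, y, z in cm, then the turn about the tool's z in rad. In form: [[jaw, tx, ty, tz, spin], ...]. A call has 1 to 20 rows; each row shifts and turns the commanded pose from where the row before left it, along the tool's axes as they then stand; what a row does not reach is not made up. A row lasts 1/8 s, in which the tool goes at most 62.5 mm and 10.7 degrees, less where a joint would pass 70% of its speed; a pose out of reach is approached as far as the arm can. A call is refused whole if a number of a shift passes 6.25 or a number of a turn 0.188, either way. A call with a gripper value outside its range is refused whole. The fingers move at their own pace and stop on an object; "force" is the grip in N (left out, the last holds). Time passes only in rows, so rows that do not move let the fingers close. It gives the time, the measured TCP pose, the force and the opening at its end, in the units of the state.
- ctrl.get_state(): the state, without advancing time (a new reading comes with each control period).
- optics.get_image(name): name is "side" or "top"; returns the picture (384x512x3 uint8, red, green, blue); there is no depth.
- optics.calibration(name): a dict with "K" (3x3 intrinsics, pixels), "pose" (4x4, takes a point from camera to world coordinates). Camera axes: x right, y down, z forward; pixel columns grow to the right and rows downward; lengths in m; the calibration is good to about 2 mm. A picture is of the moment at which its call begins. calibration takes no time and is no camera call.
- ticket.close_job(): hands the job in, once; it reports no verdict.
The state is a dict: "time": time; "joint_positions": joint angles; "qd": joint speeds; "joint_torque": joint torques, N m; "position": TCP position; "tool_rot": TCP orientation; "ft_force": force on the tool from outside, world axes, zero at the start; "torque": the same for the moment, N m; "grip_width": opening from 0.0 (shut) to 1.0 (fully open).
Only numpy, scipy, OpenCV 4.12 (cv2) and the standard library are available. Lean on these libraries where they do the work, as an engineer would, in place of code of your own. Each camera call takes 0.05 s, during which the arm holds its last target.

## Working session

There is one attempt and no reset: what is moved stays moved. The work goes in short steps, Python scripts to look and compute and a tool call to move; the robot and the scene stay as the last step left them, time stands still between calls to the robot, and variables do not carry over. Pictures are saved under pics/ and viewed, and the job is handed in when it is done.

Besides the shell and the picture viewer there is one more tool, called after ">>>" by a JSON object that holds its "api" and its "payload", one argument or row to a line. play_rows: Moves the arm, as the interface text tells. Its arguments: {"type":"object","properties":{"motion":{"type":"array"},"force":{"type":"number"}},"required":["motion"]}

```bash
mkdir -p pics; python3 - <<'E'
from bench import ctrl, optics, ticket
import cv2
s=ctrl.get_state()
for k,v in s.items(): print(k,v)
for n in("top","side"):
    im=optics.get_image(n); cv2.imwrite(f"pics/{n}0.png",im[:,:,::-1])
    print(n,optics.calibration(n))
E
```

```text
time 0.0
joint_positions [ 1.27411239  0.32181296 -0.07007894  1.45169611  0.02263144  1.37079518
 -0.05687121]
qd [ 0.00024896  0.00138571 -0.00048879 -0.00069376 -0.00167287  0.00052878
  0.00061376]
joint_torque [ 1.28412787e-03 -4.91285992e+01 -4.02976535e-01 -3.12528956e+01
 -6.39348174e-02  4.37695370e-02  1.80267848e-04]
position [ 0.19854459 -0.61835933  0.22945739]
tool_rot [-3.10187054e+00 -4.86019517e-01  6.71656838e-04]
ft_force [ 0.21957784 -0.12654658 -0.8319311 ]
torque [ 0.01119115 -0.00418596 -0.02346764]
grip_width 0.9983316716209237
top {'K': array([[431.69997833,   0.        , 251.0438961 ],
       [  0.        , 431.69997833, 192.76907535],
       [  0.        ,   0.        ,   1.        ]]), 'pose': array([[-0.00189972, -0.97647315,  0.21563063,  0.36055321],
       [-0.99999425,  0.00124899, -0.00315403, -0.29997473],
       [ 0.0028105 , -0.21563538, -0.97646991,  0.88200248],
       [ 0.        ,  0.        ,  0.        ,  1.        ]])}
side {'K': array([[392.78259448,   0.        , 256.808096  ],
       [  0.        , 392.78259448, 185.55519726],
       [  0.        ,   0.        ,   1.        ]]), 'pose': array([[ 0.65788952,  0.31895332, -0.68223908,  1.12275687],
       [ 0.75271096, -0.30812509,  0.58179476, -0.81255557],
       [-0.02464961, -0.8962855 , -0.44279193,  0.44481912],
       [ 0.        ,  0.        ,  0.        ,  1.        ]])}
```

View pics/top0.png

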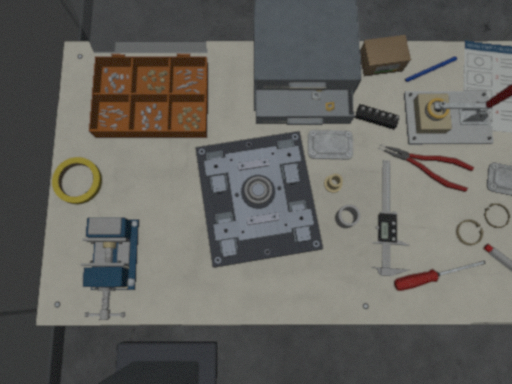

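View pics/side0.png

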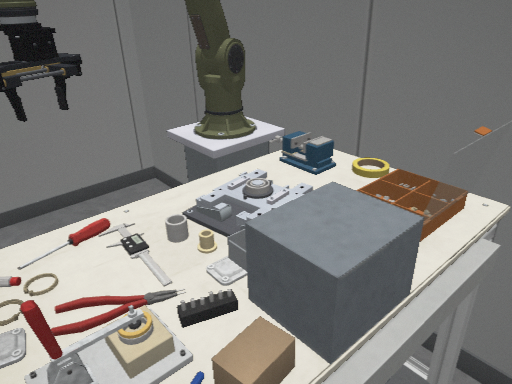

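The top view shows the sub-plate (dark, corners near (197,148), (300,133), (321,244), (215,265)) with the jig plate on it. A tall box stands just behind it at (305,60), and the sleeve is at (347,216). I'll enlarge it.

```bash
python3 - <<'E'
import cv2
im=cv2.imread("pics/top0.png")
c=im[122:272,185:365]; cv2.imwrite("pics/top0c.png",cv2.resize(c,None,fx=4.4,fy=4,interpolation=cv2.INTER_CUBIC) if 0 else cv2.resize(c,None,fx=4,fy=4,interpolation=cv2.INTER_CUBIC))
im=cv2.imread("pics/side0.png")
c=im[155:265,170:330]; cv2.imwrite("pics/side0c.png",cv2.resize(c,None,fx=5,fy=5,interpolation=cv2.INTER_CUBIC))
E
```

```text
(no output)
```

View pics/top0c.png

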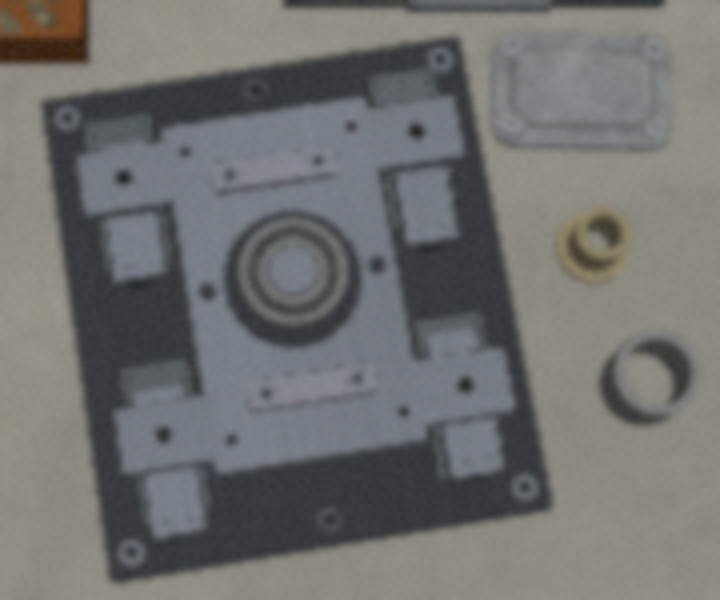

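View pics/side0c.png

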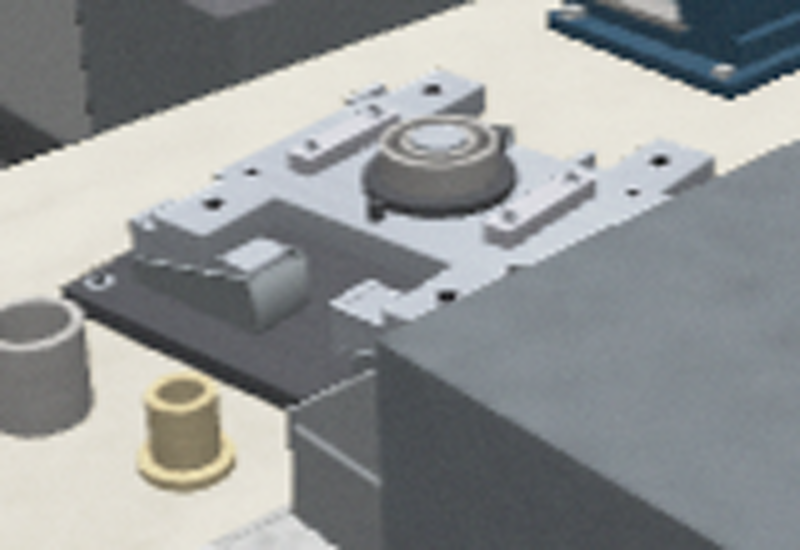

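```bash
cat > h.py <<'E'
from bench import ctrl, optics
import numpy as np
from scipy.spatial.transform import Rotation as R
def pix(name,u,v,z):
    c=optics.calibration(name);K=c["K"];P=c["pose"]
    d=P[:3,:3]@np.linalg.solve(K,[u,v,1]);o=P[:3,3]
    return o+d*(z-o[2])/d[2]
def proj(name,p):
    c=optics.calibration(name);K=c["K"];P=c["pose"]
    q=K@(P[:3,:3].T@(np.array(p)-P[:3,3]));return q[:2]/q[2]
def tc(x,y): return 185+(x+.5)/4-.5,122+(y+.5)/4-.5
E
python3 - <<'E'
from h import *
F={k:pix("top",*tc(*v),.056) for k,v in dict(FL=(164,434),FR=(466,385),BL=(124,177),BR=(417,131)).items()}
for k,v in F.items(): print(k,v.round(4))
c=sum(F.values())/4;print("c",c)
ex=(F['BL']+F['BR']-F['FL']-F['FR']);ey=(F['FL']+F['BL']-F['FR']-F['BR'])
print(np.arctan2(ex[1],ex[0]),np.arctan2(-ey[0],ey[1]),np.linalg.norm(ex)/2,np.linalg.norm(ey)/2)
S=[pix("top",*tc(*v),.012) for v in [(43,101),(458,38),(551,507),(113,580)]]
print(np.array(S).round(4),sum(S)/4)
# head front top edges
for n,v in dict(FL=(178,535),FR=(474,476),BL=(138,279),BR=(430,243)).items():
    for z in(.040,.048): print(n,z,pix("top",*tc(*v),z).round(4))
for n,(u,v) in dict(steel=(647,378),brass=(593,245),cov=(580,90)).items(): print(n,pix("top",*tc(u,v),.03).round(3))
print("box front",pix("top",255,120,.05),pix("top",352,120,.05),pix("top",255,82,.2),pix('top',305,90,.05))
s=ctrl.get_state();print(R.from_rotvec(s['tool_rot']).as_matrix().round(3))
E
```

```text
FL [ 0.4695 -0.2536  0.056 ]
FR [ 0.4931 -0.3995  0.056 ]
BL [ 0.5978 -0.2324  0.056 ]
BR [ 0.6215 -0.3784  0.056 ]
c [ 0.54544335 -0.31598122  0.056     ]
0.16328620986912848 0.16071138410138658 0.13006601686757374 0.14783775594509377
[[ 0.6521 -0.1854  0.012 ]
 [ 0.6871 -0.4055  0.012 ]
 [ 0.4382 -0.4458  0.012 ]
 [ 0.4024 -0.2266  0.012 ]] [ 0.54494654 -0.31582285  0.012     ]
FL 0.04 [ 0.4225 -0.26    0.04  ]
FL 0.048 [ 0.4219 -0.2604  0.048 ]
FR 0.04 [ 0.4508 -0.4041  0.04  ]
FR 0.048 [ 0.4499 -0.4031  0.048 ]
BL 0.04 [ 0.5494 -0.2389  0.04  ]
BL 0.048 [ 0.5476 -0.2395  0.048 ]
BR 0.04 [ 0.5678 -0.3853  0.04  ]
BR 0.048 [ 0.5658 -0.3844  0.048 ]
steel [ 0.501 -0.493  0.03 ]
brass [ 0.569 -0.469  0.03 ]
cov [ 0.652 -0.466  0.03 ]
box front [ 0.6970475  -0.31106271  0.05      ] [ 0.69689566 -0.5100603   0.05      ] [ 0.70570613 -0.30933237  0.2       ] [ 0.76347016 -0.41552473  0.05      ]
[[ 0.952  0.306 -0.001]
 [ 0.306 -0.952  0.002]
 [-0.    -0.002 -1.   ]]
```

```bash
cat >> h.py <<'E'
YAW=0.162
EX=np.array([np.cos(YAW),np.sin(YAW),0]);EY=np.array([-EX[1],EX[0],0])
def go(p):
    "shift in cm along tool axes (x,y,z) once yaw is YAW"
    s=ctrl.get_state();M=R.from_rotvec(s['tool_rot']).as_matrix()
    d=np.array(p)-s['position']
    print("t",round(s['time'],2),"pos",s['position'].round(4),"yaw",round(np.arctan2(M[1,0],M[0,0]),4),"F",s['ft_force'].round(2))
    print("ideal shift cm",(100*np.array([d@EX,-(d@EY),-d[2]])).round(2))
C=np.array([.5454,-.3160,0])
def W(x,y,z): return C+x*EX+y*EY+[0,0,z]
E
python3 - <<'E'
from h import *
go(W(-.065,-.074,.09)); print(W(-.065,-.074,.09))
E
```

```text
t 0.1 pos [ 0.1986 -0.6184  0.2296] yaw 0.3109 F [-0.01 -0.29  0.65]
ideal shift cm [ 32.6  -16.85  13.96]
[ 0.4931867 -0.3995151  0.09     ]
```

>>> {"api": "play_rows", "payload": {
  "motion": [
    [1,0,0,0,0.075],
    [1,0,0,0,0.074],
    [1,2.7,-1.4,1,0],
    [1,2.7,-1.4,1,0],
    [1,2.7,-1.4,1,0],
    [1,2.7,-1.4,1,0],
    [1,2.7,-1.4,1,0],
    [1,2.7,-1.4,1,0],
    [1,2.7,-1.4,1,0],
    [1,2.7,-1.4,1,0],
    [1,2.7,-1.4,1,0],
    [1,2.7,-1.4,1,0],
    [1,2.8,-1.4,1,0],
    [1,2.8,-1.4,1,0],
    [1,0,0,0,0],
    [1,0,0,0,0]
  ],
  "force": 20
}}

```text
time: 2.1
position: [0.4925, -0.4013, 0.1103]
tool_rot: [3.131, 0.253, -0.002]
ft_force: [-0.7, 0.5, 1.2]
grip_width: 0.006
```

```bash
python3 - <<'E'
from h import *
go(W(-.065,-.074,.064))
import cv2
im=optics.get_image("top")[:,:,::-1];cv2.imwrite("pics/top1c.png",cv2.resize(im[122:302,185:385],None,fx=3,fy=3,interpolation=cv2.INTER_CUBIC))
im=optics.get_image("side")[:,:,::-1];cv2.imwrite("pics/side1c.png",cv2.resize(im[105:265,150:330],None,fx=4,fy=3.7,interpolation=cv2.INTER_CUBIC))
E
```

```text
t 2.1 pos [ 0.4925 -0.4013  0.1103] yaw 0.1612 F [-0.65  0.5   1.2 ]
ideal shift cm [ 0.09 -0.16  4.63]
```

View pics/side1c.png

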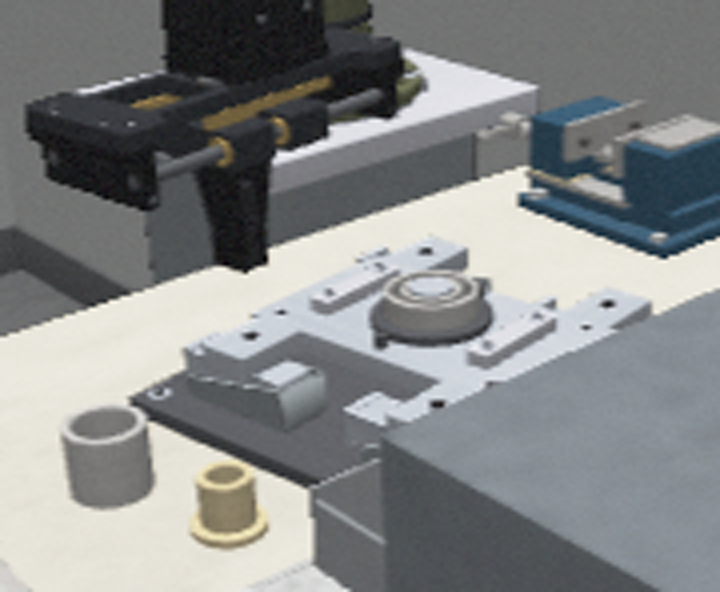

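View pics/top1c.png

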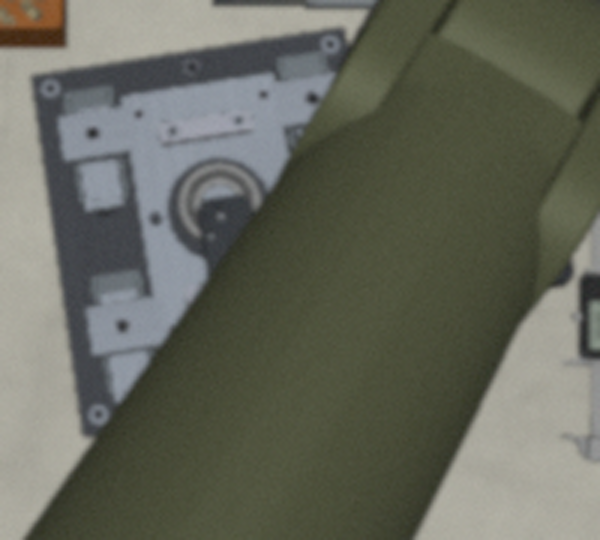

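The closed fingertips hang over the front right foot (side picture about (242,265), foot hole about (250,337)). Next I'll go down and press.

>>> {"api": "play_rows", "payload": {
  "motion": [
    [1,0.1,-0.2,2,0],
    [1,0,0,2,0],
    [1,0,0,0.3,0],
    [1,0,0,0.1,0],
    [1,0,0,0,0]
  ]
}}

```text
time: 2.82
position: [0.4944, -0.3986, 0.0669]
tool_rot: [3.131, 0.254, 0.001]
ft_force: [-0.0, -0.5, 1.4]
grip_width: 0.007
```

>>> {"api": "play_rows", "payload": {
  "motion": [
    [1,0,0,0.1,0],
    [1,0,0,0.1,0],
    [1,0,0,0,0]
  ]
}}

```text
time: 3.2
position: [0.4941, -0.3984, 0.0646]
tool_rot: [3.131, 0.254, -0.0]
ft_force: [-0.0, 0.8, -0.9]
grip_width: 0.004
```

>>> {"api": "play_rows", "payload": {
  "motion": [
    [1,0,0,0.1,0],
    [1,0,0,0.1,0],
    [1,0,0,0,0]
  ]
}}

```text
time: 3.58
position: [0.4942, -0.3985, 0.0644]
tool_rot: [3.131, 0.254, 0.0]
ft_force: [-3.1, 2.5, 9.1]
grip_width: 0.004
```

>>> {"api": "play_rows", "payload": {
  "motion": [
    [1,0,0,0.1,0],
    [1,0,0,0,0]
  ]
}}

```text
time: 3.82
position: [0.4942, -0.3985, 0.0644]
tool_rot: [3.131, 0.254, -0.0]
ft_force: [-4.9, 4.1, 15.2]
grip_width: 0.007
```

>>> {"api": "play_rows", "payload": {
  "motion": [
    [1,0,0,-1,0],
    [1,0,0,-1,0],
    [1,3.2,0.1,0,0],
    [1,3.2,0,0,0],
    [1,3.3,0,0,0],
    [1,3.3,0,0,0],
    [1,0,0,1,0],
    [1,0,0,0.5,0],
    [1,0,0,0,0]
  ]
}}

```text
time: 4.95
position: [0.6206, -0.3794, 0.0656]
tool_rot: [-3.131, -0.251, 0.004]
ft_force: [-0.7, -0.2, 0.2]
grip_width: 0.004
```

```bash
python3 - <<'E'
from h import *
go(W(.065,-.074,.064))
E
```

```text
t 4.95 pos [ 0.6206 -0.3794  0.0656] yaw 0.1601 F [-0.68 -0.19  0.16]
ideal shift cm [ 0.1  -0.07  0.16]
```

>>> {"api": "play_rows", "payload": {
  "motion": [
    [1,0,0,0.1,0],
    [1,0,0,0.1,0],
    [1,0,0,0,0]
  ]
}}

```text
time: 5.32
position: [0.6224, -0.3786, 0.0648]
tool_rot: [3.131, 0.254, 0.0]
ft_force: [-0.0, 0.2, 0.4]
grip_width: 0.005
```

>>> {"api": "play_rows", "payload": {
  "motion": [
    [1,0,0,0.1,0],
    [1,0,0,0.1,0],
    [1,0,0,0,0]
  ]
}}

```text
time: 5.7
position: [0.6226, -0.3787, 0.0644]
tool_rot: [3.131, 0.254, 0.0]
ft_force: [-3.1, 1.2, 7.0]
grip_width: 0.001
```

>>> {"api": "play_rows", "payload": {
  "motion": [
    [1,0,0,0.1,0],
    [1,0,0,0.1,0],
    [1,0,0,0,0]
  ]
}}

```text
time: 6.08
position: [0.6227, -0.3786, 0.0643]
tool_rot: [3.13, 0.254, 0.001]
ft_force: [-6.5, 3.1, 15.3]
grip_width: 0.007
```

The back right foot is firm too. Next is back left.

>>> {"api": "play_rows", "payload": {
  "motion": [
    [1,0,0,-2,0],
    [1,0,0,-2,0],
    [1,0,-3.7,0,0],
    [1,0,-3.7,0,0],
    [1,0,-3.7,0,0],
    [1,0,-3.7,0,0],
    [1,0,0,2,0],
    [1,0,0,1.3,0],
    [1,0,0,0.2,0],
    [1,0,0,0,0]
  ]
}}

```text
time: 7.32
position: [0.5986, -0.2337, 0.0653]
tool_rot: [3.131, 0.251, -0.0]
ft_force: [-0.5, 0.3, -0.1]
grip_width: 0.005
```

```bash
python3 - <<'E'
from h import *
go(W(.065,.074,.064))
E
```

```text
t 7.33 pos [ 0.5986 -0.2337  0.0653] yaw 0.1601 F [-0.54  0.29 -0.12]
ideal shift cm [-0.08 -0.14  0.13]
```

>>> {"api": "play_rows", "payload": {
  "motion": [
    [1,0,0,0.1,0],
    [1,0,0,0.1,0],
    [1,0,0,0.1,0],
    [1,0,0,0,0]
  ]
}}

```text
time: 7.82
position: [0.599, -0.2328, 0.0632]
tool_rot: [3.13, 0.254, 0.001]
ft_force: [0.6, -0.4, 4.2]
grip_width: 0.004
```

>>> {"api": "play_rows", "payload": {
  "motion": [
    [1,0,0,0.1,0],
    [1,0,0,0.1,0],
    [1,0,0,0,0]
  ]
}}

```text
time: 8.2
position: [0.599, -0.2326, 0.0614]
tool_rot: [3.131, 0.254, 0.001]
ft_force: [-1.7, -0.7, 6.7]
grip_width: 0.001
```

>>> {"api": "play_rows", "payload": {
  "motion": [
    [1,0,0,0.1,0],
    [1,0,0,0.1,0],
    [1,0,0,0,0]
  ]
}}

```text
time: 8.57
position: [0.5991, -0.2326, 0.0611]
tool_rot: [3.13, 0.254, 0.001]
ft_force: [-4.1, 1.2, 15.2]
grip_width: 0.004
```

```bash
python3 - <<'E'
from h import *
go(W(.065,.074,.064))
E
```

```text
t 8.57 pos [ 0.5991 -0.2326  0.0611] yaw 0.1618 F [-4.09  1.17 15.19]
ideal shift cm [-0.14 -0.04 -0.29]
```

The back left foot gave about 3.3 mm at around 6 N and then bottomed out, so that's the loose one. Now I'll locate its shim head.

```bash
python3 - <<'E'
from h import *
def sub(u,v,z):
    d=pix("top",*tc(u,v),z)-C; return np.array([d@EX,d@EY]).round(4)
for z in (.037,.041,.045): print(z,"front L,R corners",sub(112,282,z),sub(165,276,z),"back",sub(105,217,z),sub(158,212,z))
for z in(.014,.022): print("FL tail end",sub(120,372,z),sub(187,362,z))
go(W(0,0,0))
import cv2
im=cv2.imread("pics/top0.png")
c=im[160:225,200:270]; cv2.imwrite("pics/top0d.png",cv2.resize(c,None,fx=9,fy=9,interpolation=cv2.INTER_CUBIC))
E
```

```text
0.037 front L,R corners [0.0177 0.0886] [0.0164 0.0619] back [0.0516 0.0873] [0.0498 0.0604]
0.041 front L,R corners [0.0168 0.0884] [0.0155 0.0619] back [0.0505 0.0871] [0.0487 0.0604]
0.045 front L,R corners [0.0158 0.0882] [0.0146 0.0618] back [0.0494 0.0869] [0.0476 0.0603]
FL tail end [-0.024   0.0925] [-0.0245  0.0581]
FL tail end [-0.0255  0.0921] [-0.0259  0.058 ]
t 8.57 pos [ 0.5991 -0.2326  0.0611] yaw 0.1618 F [-4.09  1.17 15.19]
ideal shift cm [-6.64  7.36  6.11]
```

View pics/top0d.png

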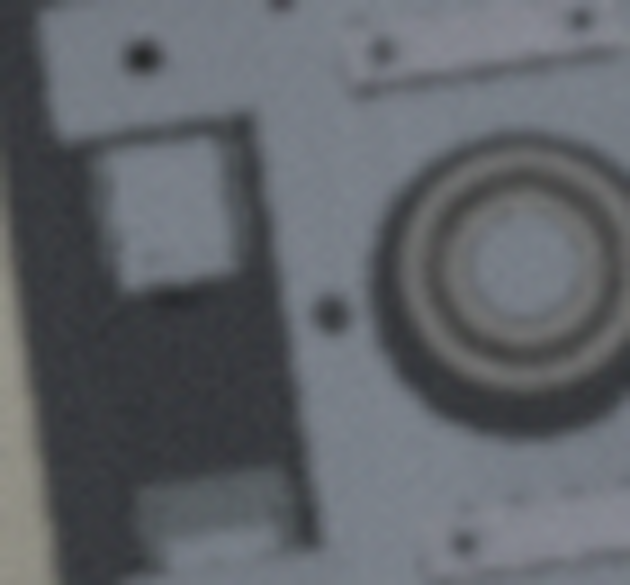

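>>> {"api": "play_rows", "payload": {
  "motion": [
    [1,0,0,-1.2,0],
    [1,0,0,-1.3,0],
    [1,-2.3,-0.1,0,0],
    [1,-2.3,0,0,0],
    [1,-2.3,0,0,0],
    [1,0,0,0,0],
    [1,0,0,0,0]
  ]
}}

```text
time: 9.45
position: [0.5314, -0.2422, 0.0838]
tool_rot: [-3.131, -0.254, -0.002]
ft_force: [0.5, 0.9, -0.4]
grip_width: 0.005
```

```bash
python3 - <<'E'
from h import *
go(W(-.003,.0745,.031))
E
```

```text
t 9.45 pos [ 0.5314 -0.2422  0.0838] yaw 0.1622 F [ 0.52  0.85 -0.44]
ideal shift cm [-0.11  0.06  5.28]
```

>>> {"api": "play_rows", "payload": {
  "motion": [
    [1,-0.1,0,1.5,0],
    [1,0,0,1.5,0],
    [1,0,0,1.5,0],
    [1,0,0,0.7,0],
    [1,0,0,0,0],
    [1,0,0,0,0]
  ]
}}

```text
time: 10.2
position: [0.5299, -0.2429, 0.032]
tool_rot: [3.131, 0.254, 0.001]
ft_force: [0.5, -0.5, 1.3]
grip_width: 0.006
```

```bash
python3 - <<'E'
from h import *
go(W(.0065,.0745,.031))
import cv2
im=optics.get_image("side")[:,:,::-1];cv2.imwrite("pics/side2c.png",cv2.resize(im[105:265,170:350],None,fx=4,fy=3.7,interpolation=cv2.INTER_CUBIC))
E
```

```text
t 10.2 pos [ 0.5299 -0.2429  0.032 ] yaw 0.1618 F [ 0.51 -0.47  1.34]
ideal shift cm [1.   0.02 0.1 ]
```

View pics/side2c.png

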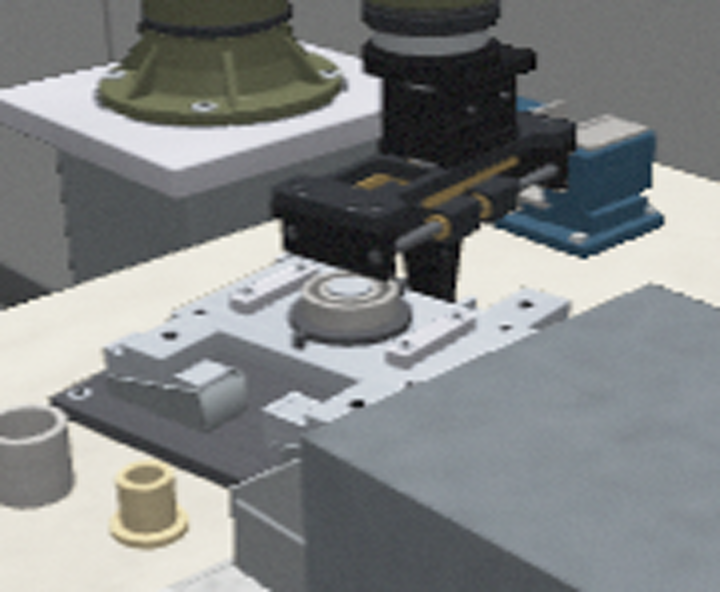

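The side picture shows the fingers down beside the bearing, in front of the back left lug (435,285), touching nothing. I'll approach the head slowly.

>>> {"api": "play_rows", "payload": {
  "motion": [
    [1,0.4,0,0,0],
    [1,0.3,0,0,0],
    [1,0.1,0,0,0],
    [1,0,0,0,0]
  ]
}}

```text
time: 10.75
position: [0.5374, -0.2414, 0.0315]
tool_rot: [3.131, 0.254, -0.0]
ft_force: [0.0, -1.6, -0.2]
grip_width: 0.005
```

>>> {"api": "play_rows", "payload": {
  "motion": [
    [1,0.1,0,0,0],
    [1,0.1,0,0,0],
    [1,0,0,0,0]
  ]
}}

```text
time: 11.12
position: [0.5386, -0.2413, 0.0315]
tool_rot: [-3.131, -0.253, 0.002]
ft_force: [-3.8, 0.3, 1.9]
grip_width: 0.001
```

>>> {"api": "play_rows", "payload": {
  "motion": [
    [1,0.1,0,0,0],
    [1,0.1,0,0,0],
    [1,0,0,0,0]
  ]
}}

```text
time: 11.5
position: [0.5415, -0.2409, 0.0316]
tool_rot: [3.131, 0.254, 0.0]
ft_force: [-2.9, -0.8, 2.5]
grip_width: 0.0
```

>>> {"api": "play_rows", "payload": {
  "motion": [
    [1,0.2,0,0,0],
    [1,0.2,0,0,0],
    [1,0.2,0,0,0],
    [1,0.2,0,0,0],
    [1,0.1,0,0,0],
    [1,0,0,0,0]
  ]
}}

```text
time: 12.25
position: [0.5484, -0.2397, 0.0314]
tool_rot: [-3.131, -0.253, 0.006]
ft_force: [-8.2, -0.2, 5.3]
grip_width: 0.003
```

```bash
python3 - <<'E'
from h import *
go(W(.0215,.0745,.031))
E
```

```text
t 12.25 pos [ 0.5484 -0.2397  0.0314] yaw 0.1613 F [-8.16 -0.21  5.3 ]
ideal shift cm [0.62 0.03 0.04]
```

>>> {"api": "play_rows", "payload": {
  "motion": [
    [1,0,0,0,0],
    [1,0,0,0,0]
  ]
}}

```text
time: 12.5
position: [0.5484, -0.2397, 0.0314]
tool_rot: [-3.131, -0.253, 0.006]
ft_force: [-6.9, -0.6, 5.0]
grip_width: 0.008
```

```bash
python3 - <<'E'
from h import *
go(W(.0215,.0745,.031))
import cv2
im=optics.get_image("side")[:,:,::-1];cv2.imwrite("pics/side3c.png",cv2.resize(im[145:235,230:350],None,fx=6,fy=6,interpolation=cv2.INTER_CUBIC))
im=optics.get_image("top")[:,:,::-1];cv2.imwrite("pics/top3c.png",cv2.resize(im[122:302,185:385],None,fx=3,fy=3,interpolation=cv2.INTER_CUBIC))
E
```

```text
t 12.5 pos [ 0.5484 -0.2397  0.0314] yaw 0.1612 F [-6.89 -0.56  5.03]
ideal shift cm [0.62 0.03 0.04]
```

View pics/side3c.png

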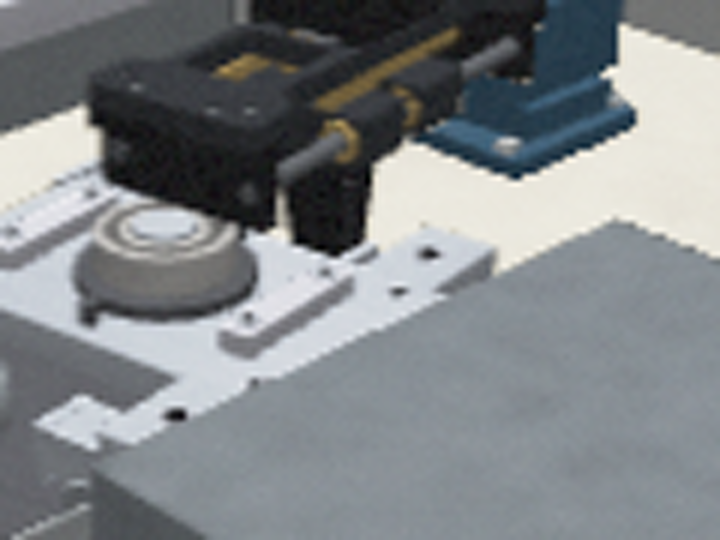

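View pics/top3c.png

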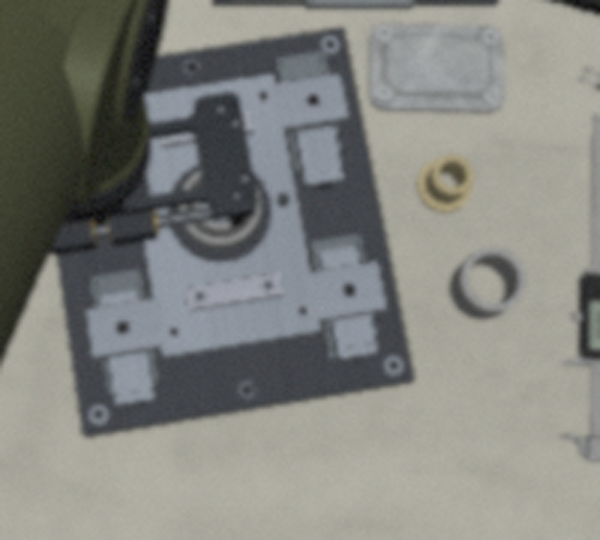

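>>> {"api": "play_rows", "payload": {
  "motion": [
    [1,0.1,0,0,0],
    [1,0.1,0,0,0],
    [1,0,0,0,0]
  ]
}}

```text
time: 12.98
position: [0.5486, -0.2397, 0.0313]
tool_rot: [-3.131, -0.252, 0.012]
ft_force: [-12.0, -0.2, 9.2]
grip_width: 0.008
```

>>> {"api": "play_rows", "payload": {
  "motion": [
    [1,0.1,0,0,0],
    [1,0.1,0,0,0],
    [1,0,0,0,0]
  ]
}}

```text
time: 13.35
position: [0.5488, -0.2397, 0.0312]
tool_rot: [-3.13, -0.251, 0.017]
ft_force: [-15.6, -1.2, 12.7]
grip_width: 0.004
```

The push is jammed: the tool stopped while 16 N sideways and 13 N upward built up. The fingertips are probably riding on the ramp under the shim. I'll back off, raise them and push again higher up.

>>> {"api": "play_rows", "payload": {
  "motion": [
    [1,-0.4,0,0,0],
    [1,-0.3,0,0,0],
    [1,0,0,-0.4,0],
    [1,0,0,-0.4,0],
    [1,0,0,0,0]
  ]
}}

```text
time: 13.98
position: [0.5483, -0.2397, 0.0402]
tool_rot: [3.131, 0.255, 0.003]
ft_force: [0.1, -0.2, 0.1]
grip_width: 0.007
```

```bash
python3 - <<'E'
from h import *
go(W(.0215,.0745,.040))
E
```

```text
t 13.97 pos [ 0.5483 -0.2397  0.0402] yaw 0.1623 F [ 0.11 -0.19  0.1 ]
ideal shift cm [0.64 0.04 0.02]
```

>>> {"api": "play_rows", "payload": {
  "motion": [
    [1,0.1,0,0,0],
    [1,0.1,0,0,0],
    [1,0,0,0,0]
  ]
}}

```text
time: 14.35
position: [0.5488, -0.2395, 0.0393]
tool_rot: [-3.131, -0.254, 0.002]
ft_force: [-2.1, -0.4, 1.5]
grip_width: 0.009
```

>>> {"api": "play_rows", "payload": {
  "motion": [
    [1,0.1,0,-0.02,0],
    [1,0.1,0,-0.02,0],
    [1,0,0,0,0]
  ]
}}

```text
time: 14.72
position: [0.5509, -0.2392, 0.0398]
tool_rot: [-3.131, -0.254, 0.001]
ft_force: [-3.0, 0.4, 1.0]
grip_width: 0.003
```

The shim slides at about 3 N again.

>>> {"api": "play_rows", "payload": {
  "motion": [
    [1,0.1,0,-0.02,0],
    [1,0.1,0,-0.02,0],
    [1,0,0,0,0]
  ]
}}

```text
time: 15.1
position: [0.5533, -0.2388, 0.0403]
tool_rot: [3.131, 0.254, 0.0]
ft_force: [-3.0, 0.2, 0.2]
grip_width: 0.006
```

>>> {"api": "play_rows", "payload": {
  "motion": [
    [1,0.1,0,-0.02,0],
    [1,0,0,0,0]
  ]
}}

```text
time: 15.35
position: [0.554, -0.2387, 0.0404]
tool_rot: [-3.131, -0.254, 0.001]
ft_force: [-3.4, 0.4, 0.1]
grip_width: 0.005
```

>>> {"api": "play_rows", "payload": {
  "motion": [
    [1,0.1,0,-0.02,0],
    [1,0,0,0,0]
  ]
}}

```text
time: 15.6
position: [0.5543, -0.2386, 0.0405]
tool_rot: [-3.131, -0.254, 0.003]
ft_force: [-5.0, 0.3, 1.2]
grip_width: 0.004
```

>>> {"api": "play_rows", "payload": {
  "motion": [
    [1,0.1,0,-0.02,0],
    [1,0,0,0,0]
  ]
}}

```text
time: 15.85
position: [0.5546, -0.2386, 0.0405]
tool_rot: [-3.131, -0.253, 0.005]
ft_force: [-6.2, -0.3, 1.6]
grip_width: 0.009
```

>>> {"api": "play_rows", "payload": {
  "motion": [
    [1,0.1,0,-0.02,0],
    [1,0,0,0,0]
  ]
}}

```text
time: 16.1
position: [0.5548, -0.2385, 0.0405]
tool_rot: [-3.131, -0.253, 0.007]
ft_force: [-7.3, -0.5, 2.0]
grip_width: 0.005
```

```bash
python3 - <<'E'
from h import *
go(W(.0215,.0745,.040))
E
```

```text
t 16.1 pos [ 0.5548 -0.2385  0.0405] yaw 0.1612 F [-7.29 -0.49  1.98]
ideal shift cm [-0.03  0.05  0.05]
```

>>> {"api": "play_rows", "payload": {
  "motion": [
    [1,-0.5,0,0,0],
    [1,-0.5,0,0,0],
    [1,0,0,-2.2,0],
    [1,0,0,-2.3,0],
    [1,2.5,0,0,0],
    [1,2.5,0,0,0],
    [1,0,0,1,0],
    [1,0,0,0.8,0],
    [1,0,0,0,0],
    [1,0,0,0,0]
  ]
}}

```text
time: 17.35
position: [0.5961, -0.2322, 0.0681]
tool_rot: [3.131, 0.253, -0.0]
ft_force: [-0.5, -0.8, 0.6]
grip_width: 0.005
```

```bash
python3 - <<'E'
from h import *
go(W(.065,.074,.064))
E
```

```text
t 17.35 pos [ 0.5961 -0.2322  0.0681] yaw 0.1611 F [-0.45 -0.78  0.6 ]
ideal shift cm [0.15 0.05 0.41]
```

>>> {"api": "play_rows", "payload": {
  "motion": [
    [1,0.1,0,0.15,0],
    [1,0,0,0.15,0],
    [1,0,0,0.1,0],
    [1,0,0,0,0]
  ]
}}

```text
time: 17.85
position: [0.5976, -0.2315, 0.0642]
tool_rot: [3.131, 0.254, 0.0]
ft_force: [-0.7, 0.3, 0.6]
grip_width: 0.005
```

>>> {"api": "play_rows", "payload": {
  "motion": [
    [1,0,0,0.1,0],
    [1,0,0,0.1,0],
    [1,0,0,0,0]
  ]
}}

```text
time: 18.23
position: [0.5977, -0.2316, 0.0641]
tool_rot: [3.131, 0.254, 0.0]
ft_force: [-4.1, 1.5, 10.5]
grip_width: 0.002
```

>>> {"api": "play_rows", "payload": {
  "motion": [
    [1,0,0,0.1,0],
    [1,0,0,0.1,0],
    [1,0,0,0,0]
  ]
}}

```text
time: 18.6
position: [0.5977, -0.2316, 0.064]
tool_rot: [3.13, 0.254, -0.0]
ft_force: [-8.1, 3.5, 19.8]
grip_width: -0.001
```

The back left foot is now firm: 20 N moves it less than 0.2 mm, and it sits at 64.0 to 64.2 mm TCP height, against 64.3 to 64.4 on the right-hand feet. I'll press the front left foot as a final check.

>>> {"api": "play_rows", "payload": {
  "motion": [
    [1,0,0,-1.2,0],
    [1,0,0,-1.2,0],
    [1,-3.2,0,0,0],
    [1,-3.2,0,0,0],
    [1,-3.3,0,0,0],
    [1,-3.2,0,0,0],
    [1,0,0,1,0],
    [1,0,0,0.7,0],
    [1,0,0,0,0]
  ]
}}

```text
time: 19.73
position: [0.4708, -0.2515, 0.0663]
tool_rot: [-3.13, -0.256, 0.001]
ft_force: [0.5, 0.4, 0.5]
grip_width: 0.005
```

>>> {"api": "play_rows", "payload": {
  "motion": [
    [1,0,0,0.1,0],
    [1,0,0,0.1,0],
    [1,0,0,0,0]
  ]
}}

```text
time: 20.1
position: [0.4704, -0.2523, 0.0651]
tool_rot: [3.131, 0.254, 0.0]
ft_force: [0.3, 0.6, 0.3]
grip_width: 0.005
```

>>> {"api": "play_rows", "payload": {
  "motion": [
    [1,0,0,0.1,0],
    [1,0,0,0.1,0],
    [1,0,0,0,0]
  ]
}}

```text
time: 20.48
position: [0.4704, -0.2524, 0.0642]
tool_rot: [3.131, 0.254, 0.0]
ft_force: [-2.4, 0.8, 6.8]
grip_width: 0.005
```

Front left is firm as well. I'll retreat and look.

>>> {"api": "play_rows", "payload": {
  "motion": [
    [1,0,0,-2,0],
    [1,0,0,-4,0],
    [1,0,0,-5,0],
    [1,-2,4,-3,0],
    [1,-4,4,0,0],
    [1,-4,4,0,0],
    [1,-4,4,0,0],
    [1,-4,4,0,0],
    [1,-4,4,0,0],
    [1,-4,4,0,0],
    [1,-3,4,0,0],
    [1,0,4,0,0],
    [1,0,0,0,0],
    [1,0,0,0,0],
    [1,0,0,0,0]
  ]
}}

```text
time: 22.35
position: [0.2428, -0.6533, 0.2036]
tool_rot: [-3.131, -0.256, -0.001]
ft_force: [-0.0, 0.1, 0.6]
grip_width: 0.006
```

```bash
python3 - <<'E'
from h import *
go(W(0,0,0))
import cv2
im=optics.get_image("top")[:,:,::-1];cv2.imwrite("pics/top4.png",im);cv2.imwrite("pics/top4c.png",cv2.resize(im[122:272,185:365],None,fx=4,fy=4,interpolation=cv2.INTER_CUBIC))
E
```

```text
t 22.35 pos [ 0.2428 -0.6533  0.2036] yaw 0.1633 F [-0.04  0.08  0.56]
ideal shift cm [ 35.31 -28.41  20.36]
```

View pics/top4c.png

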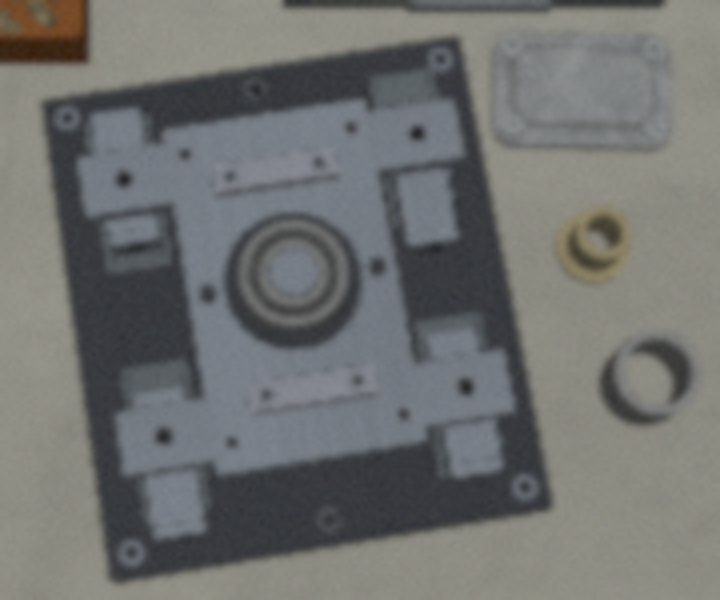

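The picture confirms it. The back left shim head now ends at about (135,245), where it was about 280 before, with its ramp showing in front. The plate has moved 2 px at most (under 1 mm), and the loose parts have not moved. I'll hand in.

```bash
python3 - <<'E'
from bench import ticket
print(ticket.close_job())
E
```

```text
the job is handed in; nothing more can be done
None
```

The plate no longer rocks: the loose foot was the back left one, and I pushed its wedge shim in about 17 mm until it carried the foot. I handed the job in after about 22 s of the 51 s allowed; it gave no verdict.

**Finding the foot:** With the fingers closed, I pressed front right and back right to about 15 N, and both held. Back left gave 3.3 mm at about 4 to 7 N, then bottomed out. I estimate that tipped the plate by about 0.03 rad.

**Pushing the shim:** After about 10 mm the push jammed, at 16 N sideways and 13 N upward. The fingertips were probably riding on the ramp under the shim. I backed off, raised them 8 mm and carried on at about 3 N until the force climbed to about 7 N.

**Last checks:**
- **Back left foot:** it held at 20 N, moving less than 0.2 mm. It sits within about 0.4 mm of the right-hand feet, on the low side, so it is not jacked up.
- **Front left foot:** it held when pressed once to about 7 N. I had not pressed it before the fix.
- **Right-hand feet:** I did not press these again after the fix.
- **Last picture:** the plate had moved less than about 1 mm, the loose parts were where they stood, and the arm was clear.

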